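Set the hub stand's sprung carriage on its middle stop

ROBOT

A 7-joint arm with a two-finger parallel gripper is mounted at the origin on the work surface. World frame = base frame: x ahead of the robot, y to its left, z up, the work surface at z = 0. Lengths are in m, angles in rad, forces in N, time in s.
With the tool pointing down it reaches from about 0.425 to 0.95 m from the base axis. Payload 4.7 kg.
Tool frame: the origin (TCP) lies midway between the tips of the shut fingers; the grasp point (between the pads) lies 19 mm behind it (r.tcp_to_grasp is the distance from the TCP to the grasp point, in m); z points along the fingers, y is the direction in which the jaws open and shut (so a half turn about z gives the same grasp; the last joint's range is limited). The gripper opens to 87 mm and grips with 3 to 60 N. Pads are 19 mm wide; open, the fingers measure 117 mm over their backs; the gripper's body (75 mm by 190 mm) begins 51 mm behind the grasp point.
Start: joints at [-1.358, 0.469, -0.049, 1.532, 0.024, 1.141, -0.082], TCP at [0.162, 0.655, 0.223] pointing down, gripper open.
Joint ranges: [-2.59, 2.59], [-0.33, 1.99], [-1.39, 1.29], [0.1, 2.45], [-1.04, 4.18], [0.21, 1.99], [-2.66, 2.66]. Speed limits (rad/s): [2.57, 2.57, 3.14, 3.14, 3.14, 3.14, 3.14].

INTERFACE

Orientations are given as a unit quaternion [x, y, z, w].
In Python, from station import r gives the robot as it stands. The module is installed in compiled form; this text tells all that it offers.
- The arm moves only by the tool servo_tool, never from a script. Its argument "motion" is a list that holds one entry, the list of rows, each a list of 5 numbers: the shift along the tool's x, y, z in cm, then the turn about the tool's z in degrees, then the gripper's target within -1 to 1 (fully open at 1, half-way at 0, shut at -1). In form: [[[x, y, z, twist, claw], ...]]. A call has 1 to 20 rows; each row is the pose to reach, as a shift and turn from the pose commanded when the call began, along the tool's axes at that moment; what a row does not reach only later rows make up. A row lasts 1/8 s, in which the tool goes at most 62.5 mm and 10.7 degrees, less where a joint would pass 70% of its speed; a pose out of reach is approached as far as the arm can. A call with a gripper value outside its range is refused whole. The fingers move at their own pace and stop on an object; "squeeze" is the grip in N (left out, the last holds). Time passes only in rows, so rows that repeat a pose let the fingers close. It gives the time, the measured TCP pose, the force and the opening at its end, in the units of the state.
- r.observe(): the state, without advancing time (a new reading comes with each control period).
- r.snapshot(name): name is "scene" or "side" or "wrist"; returns the picture (384x512x3 uint8, red, green, blue); there is no depth.
- r.calibration(name): a dict with "intrinsics" (3x3 intrinsics, pixels), "R" (3x3) and "t" (3): a world point X has camera coordinates R X + t. Camera axes: x right, y down, z forward; pixel columns grow to the right and rows downward; lengths in m; the calibration is good to about 2 mm. A picture is of the moment at which its call begins: read the wrist's pose just before it. calibration takes no time and is no camera call; for the wrist camera it gives the pose at the moment of the call.
- r.job_done(): hands the job in, once; it reports no verdict.
The state is a dict: "time_s": time; "qpos": joint angles; "dq": joint speeds; "joint_efforts": joint torques, N m; "position": TCP position; "eef_rot": TCP orientation; "ft_force": force on the tool from outside, world axes, zero at the start; "wrist_torque": the same for the moment, N m; "gripper_width": opening from 0.0 (shut) to 1.0 (fully open).
Only numpy, scipy, OpenCV 4.12 (cv2) and the standard library are available. Lean on these libraries where they do the work, as an engineer would, in place of code of your own. Each camera call takes 0.05 s, during which the arm holds its last target. There are 200 camera calls.

TASK

The wheel-hub stand on the bench is at its widest setting; set it to its middle width. With the fingertips push the upright of the sprung carriage towards the fixed upright until the first stop pin has popped up behind the carriage, but not as far as the second pin, then let go so that the carriage springs back and stays resting against the first pin. Push only, never grip the carriage, and leave the hub, the grease tub and the wrench where they are.

Things in the scene. Friction and masses are not known exactly. Their poses are not given: they have to be found in the camera images.
- stand: Wheel-hub stand, bolted down: dark steel base 250 x 120 x 12 mm, origin at the centre of its underside. Its x axis is the sliding direction, from the sprung carriage (-x end) to the fixed upright (+x end, inner face at x = 89 mm, top 105 mm high); z up. Two lugs 34 mm high at the -x end: x = -125 to -113, y = +-28 to +-48 mm. Where and which way it points varies.
- push_face (a point): Centre of the carriage upright's outer face, the one to push along this frame's +x (the stand's axes). Starts at x = -100 mm, y = 0 of the stand. Upright: grey plate 90 mm wide (y), 14 mm thick (its inner side, a slotted steel dropout, is not to be touched), 36 to 105 mm above the bench; this point 75 mm above it. Flush below it a foot 104 mm wide, 16 to 36 mm up, runs 95 mm forward.
- carriage (a joint): Travel of the carriage in m: 0 widest (start), about 0.040 resting against the first (middle) pin, about 0.075 resting against the second (narrow) pin, 0.085 end of stroke. A spring drives it back towards 0 with 5 N at 0 to 9 N at the end; let go, it returns in under a second to 0 or to the last pin it has passed.
- mid_pin (a joint): Rise in m of the first stop pin, steel, 10 mm across, on the stand's centre line at x = -65 mm. 0: held down under the carriage's foot, top 16 mm above the bench; 0.012: popped up, top 28 mm above the bench. It springs up once the carriage has travelled past 0.040 and then bars its way back. Pressed down by a fingertip (about 3 N) it frees a carriage resting on it.
- narrow_pin (a joint): The same for the second pin, at x = -30 mm of the stand; it springs up once the carriage has travelled past 0.075, which is too far for this job.
- hub: Bystander: loose bare bicycle hub of aluminium standing on its end, 56 mm across, 112 mm high, origin at the centre of its underside, near the stand.
- grease_tub: Bystander: loose white grease tub with black lid, 64 mm across, 62 mm high, origin at the centre of its underside, near the stand.
- cone_wrench: Bystander: loose flat steel wrench about 160 mm long lying on the bench beside the stand, origin near its middle, underside.

How it is judged:
By the outcome, as a careful person would: the job done as asked, in the order asked, and still so for the second after the job is handed in, with the robot touching nothing.
It also fails if it takes over 38 s, if anything falls off the work surface, if the arm or the gripper's body presses on something with over 40 N, if the wrist force passes 120 N, or if a joint passes its speed limit or range.

## Working session

There is one attempt and no reset: what is moved stays moved. The work goes in short steps, Python scripts to look and compute and a tool call to move; the robot and the scene stay as the last step left them, time stands still between calls to the robot, and variables do not carry over. Pictures are saved under pics/ and viewed, about 8 in all and at most 12, crops included, and the job is handed in when it is done.

Besides the shell and the picture viewer there is one more tool, called after "Call:" by a JSON object that holds its "op" and its "data". servo_tool: Moves the arm, as the interface text tells. Its arguments: {"type":"object","properties":{"motion":{"type":"array","items":{"type":"array","items":{"type":"array","items":{"type":"number"}}}},"squeeze":{"type":"number"}},"required":["motion"]}

```bash
mkdir -p pics; python3 - <<'E'
from station import r
import cv2
o=r.observe();print(o)
for n in("scene","side"):
    im=r.snapshot(n);cv2.imwrite(f"pics/{n}0.png",cv2.resize(im[:,:,::-1],(800,600),interpolation=cv2.INTER_CUBIC))
    print(n,r.calibration(n))
E
```

```text
{'time_s': 0.0, 'qpos': array([-1.35789363,  0.46945241, -0.04863364,  1.53372046,  0.02409301,
        1.14097796, -0.08232731]), 'dq': array([-0.00063763, -0.00234501,  0.00183905,  0.00142589, -0.00133001,
       -0.00095646, -0.00092628]), 'joint_efforts': array([-4.13556336e-04, -5.07966077e+01, -8.09959718e-02, -2.36156952e+01,
       -6.15052599e-02,  3.79666232e-02,  1.77404836e-04]), 'position': array([0.16145049, 0.65477844, 0.22148092]), 'eef_rot': array([ 1.20588846e-01,  9.92702049e-01, -9.81850426e-04, -9.46703935e-05]), 'ft_force': array([-1.30201868,  0.0606703 ,  0.0557423 ]), 'wrist_torque': array([-0.0088018 , -0.02926868,  0.00898363]), 'gripper_width': 1.0027253769713678}
scene {'intrinsics': array([[487.7735957 ,   0.        , 264.36000208],
       [  0.        , 487.7735957 , 198.79220696],
       [  0.        ,   0.        ,   1.        ]]), 'R': array([[ 0.83030205,  0.55719079,  0.01170132],
       [ 0.393177  , -0.57075706, -0.7208663 ],
       [-0.39498145,  0.60313746, -0.69297536]]), 't': array([-0.45666104, -0.18585542,  1.29389681])}
side {'intrinsics': array([[498.10781451,   0.        , 261.86641411],
       [  0.        , 498.10781451, 193.64752787],
       [  0.        ,   0.        ,   1.        ]]), 'R': array([[ 0.93639694, -0.35086177,  0.0075363 ],
       [-0.2173109 , -0.59656455, -0.77258443],
       [ 0.27556623,  0.72180798, -0.63486731]]), 't': array([-0.52718346,  0.19819695,  0.88061835])}
```

View pics/scene0.png

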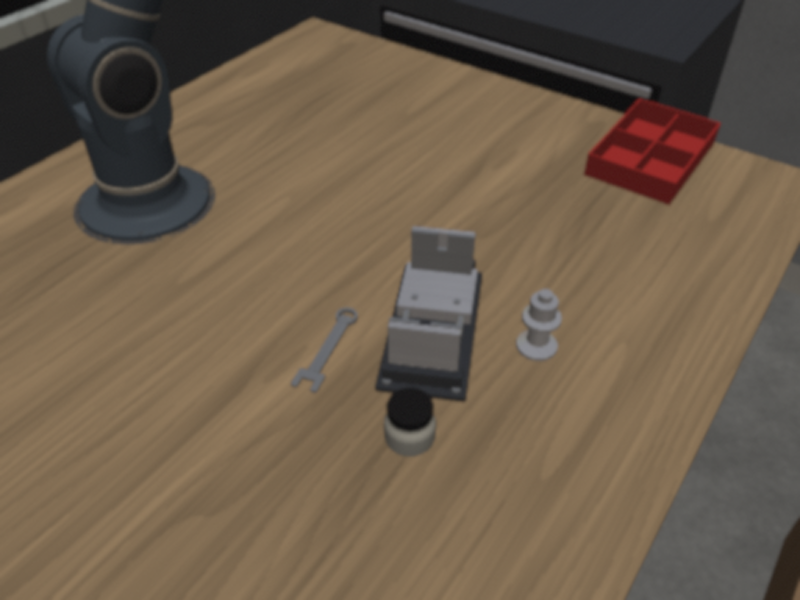

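View pics/side0.png

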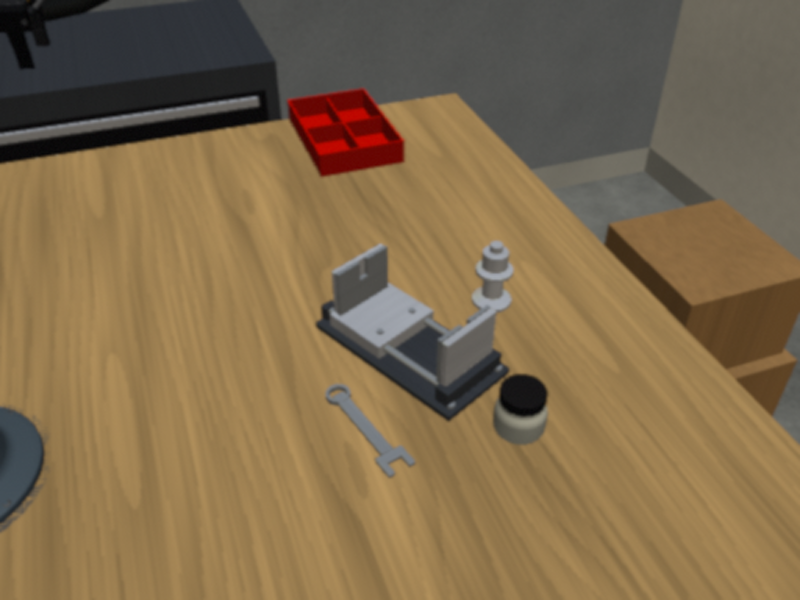

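The carriage (the upright with the foot attached) looks to be at the far end from the tub. In the scene view its upright is at (443,250), and in the side view at (360,280). I'll enlarge both to fit the pose.

```bash
python3 - <<'E'
import cv2,numpy as np
from station import r
a=r.snapshot("scene")[135:265,235:365];b=r.snapshot("side")[145:275,195:325]
f=lambda c:cv2.resize(c[:,:,::-1],(780,780),interpolation=cv2.INTER_CUBIC)[:600]
cv2.imwrite("pics/c1.png",cv2.convertScaleAbs(f(a),alpha=1.5));cv2.imwrite("pics/c2.png",cv2.convertScaleAbs(f(b),alpha=1.5))
E
```

```text
(no output)
```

View pics/c1.png

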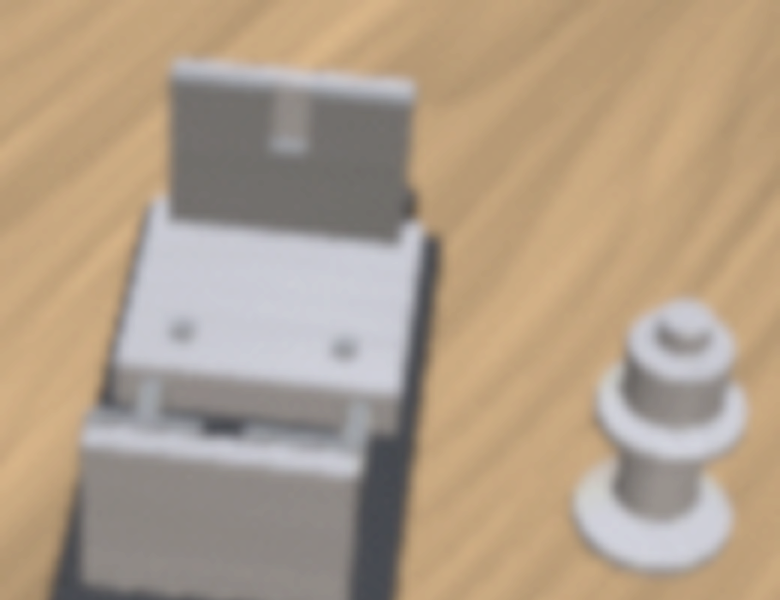

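View pics/c2.png

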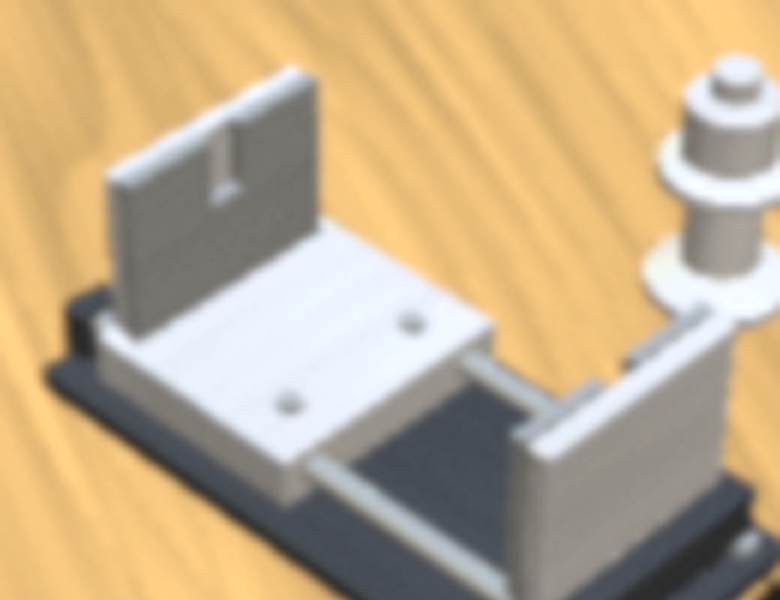

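Crop readings:
- **Scene crop:** carriage upright's outer top edge runs (173,62)–(414,82), foot front top corners at (118,365) and (400,393).
- **Side crop:** upright top corners at (106,175) and (292,66), foot front corners at (285,463) and (493,327), rear base corner at (48,375).

The lug at (85,310) in the side crop confirms that the carriage end is the far one.

```bash
cat >h.py <<'E'
import numpy as np,cv2
from station import r
def proj(n,X):
    c=r.calibration(n);p=(np.atleast_2d(X)@c["R"].T+c["t"])@c["intrinsics"].T
    return p[:,:2]/p[:,2:]
def stand(p,X):
    X=np.atleast_2d(X).astype(float);c,s=np.cos(p[2]),np.sin(p[2])
    return np.c_[p[0]+c*X[:,0]-s*X[:,1],p[1]+s*X[:,0]+c*X[:,1],X[:,2]]
E
python3 - <<'E'
from h import *
from scipy.optimize import least_squares
sc=lambda u,v:((u+.5)/6-.5+235,(v+.5)/6-.5+135); sd=lambda u,v:((u+.5)/6-.5+195,(v+.5)/6-.5+145)
A=[((-.1,-.045,.105),sc(173,62)),((-.1,.045,.105),sc(414,82)),((-.005,-.052,.036),sc(118,365)),((-.005,.052,.036),sc(400,393)),
((.125,-.06,0),(378/1.5625,388/1.5625)),((.125,.06,0),(465/1.5625,398/1.5625))]
B=[((-.1,-.045,.105),sd(106,175)),((-.1,.045,.105),sd(292,66)),((-.005,-.052,.036),sd(285,463)),((-.005,.052,.036),sd(493,327)),((-.125,-.06,.012),sd(48,375))]
def f(p,full=False):
    return np.concatenate([(proj(n,stand(p,[k[0] for k in L]))-[k[1] for k in L]).ravel() for n,L in(("scene",A),("side",B))])
s=min((least_squares(f,[.6,.1,y]) for y in np.arange(-3,3.1,1)),key=lambda s:s.cost)
p=s.x;print(p,np.degrees(p[2]));print(f(p).reshape(-1,2).round(1))
np.save("p.npy",p)
from scipy.spatial.transform import Rotation as Ro
o=r.observe();T=Ro.from_quat(o["eef_rot"]);print("tool axes\n",T.as_matrix().round(3))
print("stand x in tool",T.inv().apply([np.cos(p[2]),np.sin(p[2]),0]))
for x in(-.1,-.15):
    w=stand(p,(x,0,.075))[0];print(w,"reach",np.hypot(*w[:2]),"shift cm",T.inv().apply(w-o["position"])*100)
# bystanders: tub, hub bases
def gp(n,u,v,z):
    c=r.calibration(n);d=c["R"].T@np.linalg.inv(c["intrinsics"])@[u,v,1];C=-c["R"].T@c["t"];return C+d*(z-C[2])/d[2]
print("hub top",gp("scene",*sc(685,310),.112),"tub lid",gp("scene",410/1.5625,408/1.5625,.062))
E
```

```text
[ 0.57001516  0.01946677 -1.11892376] -64.10960904810038
[[ 0.  -0.9]
 [ 0.3 -0.4]
 [-0.4 -0.1]
 [ 0.2  0.2]
 [-1.7  2.6]
 [ 1.2  3. ]
 [-1.  -0.8]
 [-0.5 -0.9]
 [ 0.2 -0.1]
 [ 0.3 -1.2]
 [-1.8 -1.6]]
tool axes
 [[-0.971  0.239 -0.   ]
 [ 0.239  0.971 -0.001]
 [-0.    -0.001 -1.   ]]
stand x in tool [-0.63934024 -0.76892341  0.00091664]
[0.52635007 0.10942987 0.075     ] reach 0.5376051487009164 shift cm [-48.48202763 -44.22336673  14.74371255]
[0.50451753 0.15441142 0.075     ] reach 0.5276180647932331 shift cm [-45.28532641 -40.37874967  14.73912937]
hub top [0.70824598 0.06475477 0.112     ] tub lid [ 0.6503092  -0.15727251  0.062     ]
```

Call:
{"op": "servo_tool", "data": {"motion": [[[-4,-3.5,0,6,-1],[-8,-7,0,12,-1],[-12,-10.5,0,18,-1],[-16,-14,0,24,-1],[-20,-18,0,30,-1],[-24,-21.5,0,36,-1],[-28,-25,0,42,-1],[-32,-28.5,0,48,-1],[-36,-32,0,50.3,-1],[-40,-35.5,2,50.3,-1],[-43,-38.5,4,50.3,-1],[-45.3,-40.4,5,50.3,-1],[-45.3,-40.4,5,50.3,-1],[-45.3,-40.4,5,50.3,-1],[-45.3,-40.4,5,50.3,-1],[-45.3,-40.4,5,50.3,-1]]]}}

```text
time_s: 2.2
position: [0.5044, 0.1558, 0.1729]
eef_rot: [0.53, 0.848, 0.0, -0.0]
ft_force: [-0.3, 0.2, -1.2]
gripper_width: 0.004
```

```bash
cat >>h.py <<'E'
from scipy.spatial.transform import Rotation as Ro
def where():
    p=np.load("p.npy");o=r.observe();T=Ro.from_quat(o["eef_rot"]);S=Ro.from_euler("z",p[2])
    d=S.inv().apply(o["position"]-[p[0],p[1],0]);print("t",o["time_s"],"TCP in stand mm",(d*1000).round(1),"F stand",S.inv().apply(o["ft_force"]).round(1),"w",o["gripper_width"])
    print("tool axes in stand\n",(S.inv()*T).as_matrix().round(3));print(o["qpos"].round(2))
E
python3 - <<'E'
from h import *
where();cv2.imwrite("pics/w1.png",r.snapshot("wrist")[:,:,::-1])
E
```

```text
t 2.2 TCP in stand mm [-151.3    0.5  172.9] F stand [-0.3 -0.2 -1.2] w 0.003942162806283684
tool axes in stand
 [[-1.    -0.001 -0.   ]
 [-0.001  1.     0.001]
 [ 0.     0.001 -1.   ]]
[-0.68  0.29  0.36  1.95 -0.13  0.92  0.2 ]
```

View pics/w1.png

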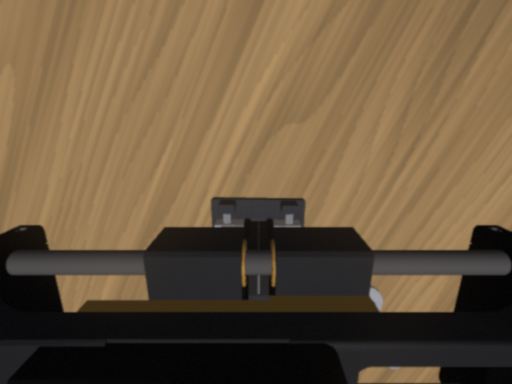

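The wrist view shows the stand end centred, with lugs at (228,210) and (289,210), and the tool is square to the stand. I'll go down and close in.

Call:
{"op": "servo_tool", "data": {"motion": [[[0,0,3,0,-1],[0,0,6,0,-1],[0,0,9,0,-1],[0,0,11,0,-1],[0,0,11,0,-1],[-0.8,0,11,0,-1],[-1.6,0,11,0,-1],[-2.4,0,11,0,-1],[-2.8,0,11,0,-1],[-2.8,0,11,0,-1],[-2.8,0,11,0,-1]]]}}

```text
time_s: 3.62
position: [0.5168, 0.1297, 0.0625]
eef_rot: [0.531, 0.847, 0.0, -0.0]
ft_force: [-0.6, -0.0, 0.3]
gripper_width: 0.0
```

```bash
python3 - <<'E'
from h import *
where()
E
```

```text
t 3.625 TCP in stand mm [-122.4    0.2   62.5] F stand [-0.3 -0.6  0.3] w 0.000275268891067272
tool axes in stand
 [[-1.  0. -0.]
 [ 0.  1. -0.]
 [ 0. -0. -1.]]
[-0.57  0.45  0.32  2.03 -0.22  0.69  0.33]
```

Call:
{"op": "servo_tool", "data": {"motion": [[[-0.2,0,0,0,-1],[-0.4,0,0,0,-1],[-0.6,0,0,0,-1],[-0.8,0,0,0,-1],[-1.0,0,0,0,-1],[-1.2,0,0,0,-1],[-1.2,0,0,0,-1],[-1.2,0,0,0,-1]]]}}

```text
time_s: 4.62
position: [0.5221, 0.1187, 0.0625]
eef_rot: [0.531, 0.847, 0.0, -0.0]
ft_force: [0.6, 0.2, 0.9]
gripper_width: 0.006
```

```bash
python3 - <<'E'
from h import *
where()
im=r.snapshot("side")[145:275,195:325,::-1]
cv2.imwrite("pics/c3.png",cv2.convertScaleAbs(cv2.resize(im,(600,600),interpolation=cv2.INTER_CUBIC),alpha=1.5))
E
```

```text
t 4.625 TCP in stand mm [-110.2    0.2   62.5] F stand [0.1 0.6 0.9] w 0.0061276688287452245
tool axes in stand
 [[-1.     0.001 -0.   ]
 [ 0.001  1.    -0.   ]
 [ 0.    -0.    -1.   ]]
[-0.55  0.46  0.32  2.03 -0.22  0.69  0.36]
```

View pics/c3.png

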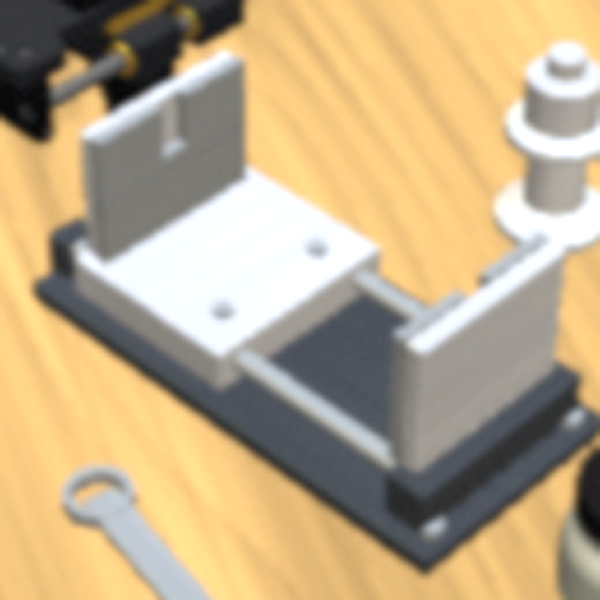

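The carriage hasn't moved and there's no contact yet, since the fingers are still just behind the plate. I'll creep on.

Call:
{"op": "servo_tool", "data": {"motion": [[[-0.2,0,0,0,-1],[-0.4,0,0,0,-1],[-0.6,0,0,0,-1],[-0.8,0,0,0,-1],[-0.8,0,0,0,-1],[-0.8,0,0,0,-1]]]}}

```text
time_s: 5.42
position: [0.5241, 0.1142, 0.0625]
eef_rot: [0.53, 0.848, 0.001, -0.002]
ft_force: [-3.7, 5.1, 2.6]
gripper_width: 0.008
```

```bash
python3 - <<'E'
from h import *
where()
E
```

```text
t 5.425 TCP in stand mm [-1.053e+02  1.000e-01  6.250e+01] F stand [-6.2 -1.1  2.6] w 0.008351159387929625
tool axes in stand
 [[-1.    -0.001 -0.004]
 [-0.001  1.    -0.001]
 [ 0.004 -0.001 -1.   ]]
[-0.54  0.46  0.31  2.02 -0.22  0.69  0.37]
```

Call:
{"op": "servo_tool", "data": {"motion": [[[-0.4,0,0,0,-1],[-0.8,0,0,0,-1],[-1.2,0,0,0,-1],[-1.6,0,0,0,-1],[-2.0,0,0,0,-1],[-2.4,0,0,0,-1],[-2.8,0,0,0,-1],[-3.2,0,0,0,-1],[-3.6,0,0,0,-1],[-4.0,0,0,0,-1],[-4.3,0,0,0,-1],[-4.6,0,0,0,-1],[-4.8,0,0,0,-1],[-5.0,0,0,0,-1],[-5.2,0,0,0,-1],[-5.2,0,0,0,-1],[-5.2,0,0,0,-1]]]}}

```text
time_s: 7.55
position: [0.546, 0.0678, 0.0625]
eef_rot: [0.53, 0.848, 0.0, -0.003]
ft_force: [-5.7, 6.3, 5.6]
gripper_width: 0.007
```

```bash
python3 - <<'E'
from h import *
where()
im=r.snapshot("side")[145:275,195:325,::-1]
cv2.imwrite("pics/c4.png",cv2.convertScaleAbs(cv2.resize(im,(600,600),interpolation=cv2.INTER_CUBIC),alpha=1.5))
p=np.load("p.npy")
for t in(.04,.05,.055,.06,.075):print(t,[((proj("side",stand(p,(-.005+t,y,.036)))[0]-[195,145]+.5)*600/130-.5).round() for y in(-.052,.052)])
E
```

```text
t 7.55 TCP in stand mm [-54.   -0.5  62.5] F stand [-8.1 -2.4  5.6] w 0.007086393493908627
tool axes in stand
 [[-1.    -0.001 -0.005]
 [-0.001  1.    -0.003]
 [ 0.005 -0.003 -1.   ]]
[-0.44  0.48  0.32  1.99 -0.23  0.71  0.47]
0.04 [array([286., 400.]), array([446., 285.])]
0.05 [array([303., 411.]), array([463., 295.])]
0.055 [array([311., 417.]), array([471., 300.])]
0.06 [array([320., 423.]), array([480., 306.])]
0.075 [array([346., 440.]), array([505., 321.])]
```

View pics/c4.png

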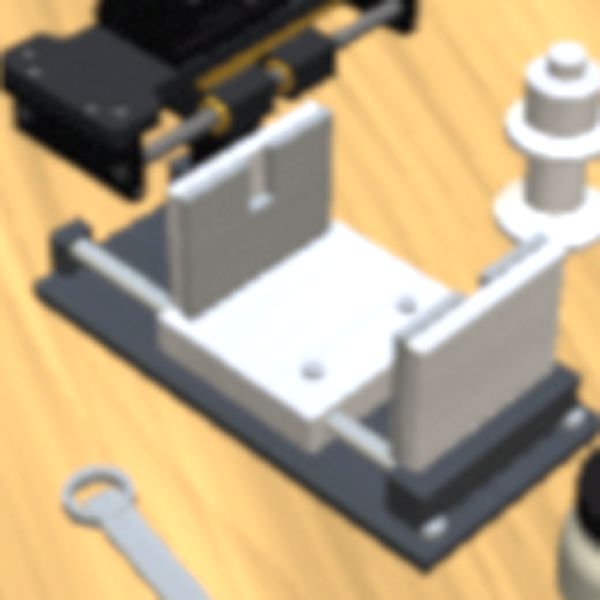

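The foot's front corner at (312,417) gives a travel of about 0.055, which is past the first pin and short of the second. I'll let go by backing off straight, then rise.

Call:
{"op": "servo_tool", "data": {"motion": [[[0.5,0,0,0,-1],[1,0,0,0,-1],[1.5,0,0,0,-1],[2,0,0,0,-1],[3,0,0,0,-1],[4.5,0,0,0,-1],[6.5,0,0,0,-1],[8.5,0,0,0,-1],[10,0,0,0,-1],[11,0,-2,0,-1],[11,0,-5,0,-1],[11,0,-9,0,-1],[11,0,-13,0,-1],[11,0,-15,0,-1],[11,0,-15,0,-1],[11,0,-15,0,-1]]]}}

```text
time_s: 9.6
position: [0.4995, 0.1636, 0.2114]
eef_rot: [0.531, 0.847, -0.001, -0.001]
ft_force: [0.0, 1.0, -0.4]
gripper_width: 0.003
```

```bash
python3 - <<'E'
from h import *
where()
im=r.snapshot("side")[145:275,195:325,::-1]
cv2.imwrite("pics/c5.png",cv2.convertScaleAbs(cv2.resize(im,(600,600),interpolation=cv2.INTER_CUBIC),alpha=1.5))
im=r.snapshot("scene");cv2.imwrite("pics/s5.png",cv2.resize(im[:,:,::-1],(800,600),interpolation=cv2.INTER_CUBIC))
E
```

```text
t 9.6 TCP in stand mm [-160.5   -0.5  211.4] F stand [-0.9  0.4 -0.4] w 0.0032756954030766085
tool axes in stand
 [[-1.     0.001 -0.   ]
 [ 0.001  1.    -0.002]
 [ 0.    -0.002 -1.   ]]
[-0.71  0.24  0.38  1.92 -0.1   1.    0.16]
```

View pics/c5.png

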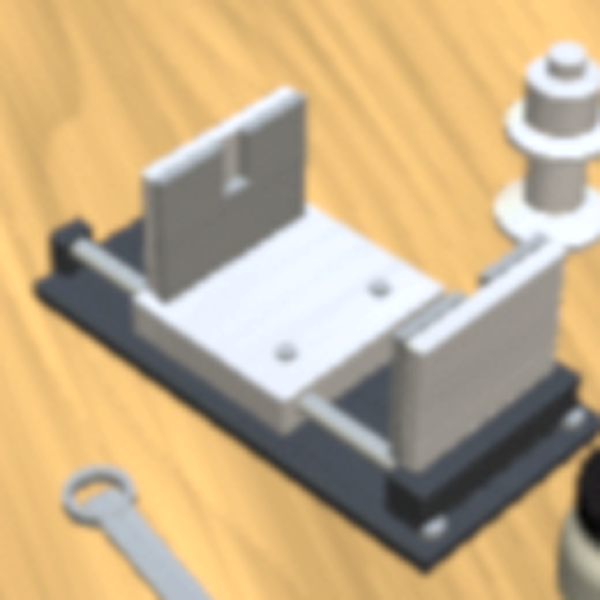

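View pics/s5.png

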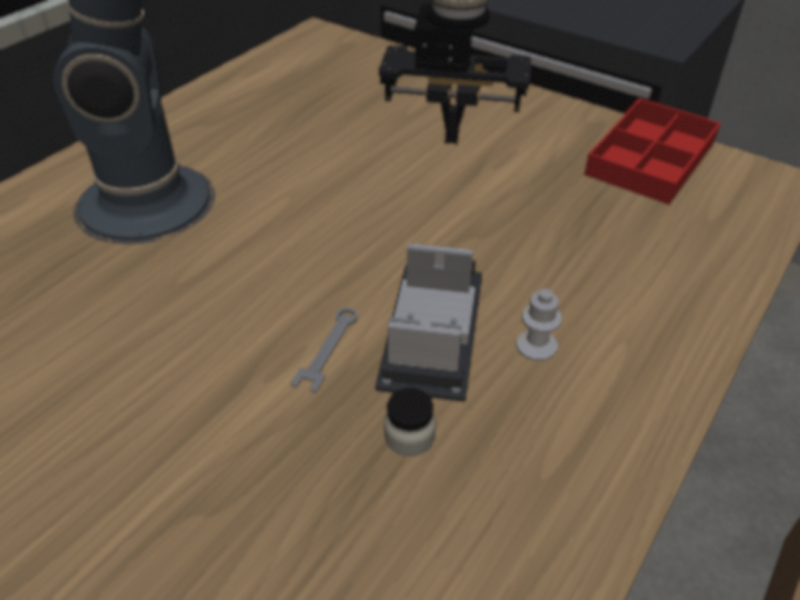

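The foot corner is now at (286,400), exactly where I predicted it for a travel of 0.040, so the carriage is resting on the first pin. The hub, tub and wrench haven't moved, and the arm is clear.

```bash
python3 -c "
from station import r
print(r.job_done())"
```

```text
the job is handed in; nothing more can be done
None
```

The stand is at its middle width, and I handed the job in at about 9.7 s. I pushed the carriage with the shut fingertips to about 55 mm of travel, with about 10 N at the wrist at the end of the push. I then backed straight off and raised the arm clear.

- **Carriage position:** after release, the foot's front corner in the side view sat at the pixel predicted for 40 mm of travel, so the carriage is resting on the first pin. I didn't see the pin itself, because the upright and foot hide it. That it popped up is inferred from where the carriage stopped.
- **Bystanders:** the hub, grease tub and wrench appear at the same pixels as at the start.
- **Arm:** the wrist force after release was about 1 N, close to zero, so the arm is touching nothing.
- **Disagreement:** in the first pose fit, the stand's near base corners, read from the uncropped picture, were about 3 px off. The other points agreed within about 1 px, apart from the rear base corner at about 2 px, and contact came about where the fit predicted.

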